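Draw the hidden filter plate from its box and hold it up to the lamp

ROBOT

A 6-joint arm with a two-finger parallel gripper is mounted at the origin on the work surface. World frame = base frame: x ahead of the robot, y to its left, z up, the work surface at z = 0. Lengths are in m, angles in rad, forces in N, time in s.
With the tool pointing down it reaches from about 0.35 to 0.85 m from the base axis. Payload 8.1 kg.
Tool frame: the origin (TCP) lies between the finger pads; the fingertips stand nose_length ahead of it and the grasp point (between the pads) lies 2 mm behind it (nose_length is the distance from the TCP to the fingertips, in m); z points along the fingers, x is the direction in which the jaws open and shut, and the axes are right-handed (so a half turn about z gives the same grasp; the last joint's range is limited). The gripper opens to 93 mm and grips with 3 to 60 N. Pads are 15 mm wide; open, the fingers measure 128 mm over their backs; the gripper's body (75 mm by 188 mm) begins 65 mm behind the grasp point.
Start: joints at [1.109, 0.13, 1.488, -0, 1.523, -0.085], TCP at [0.221, 0.558, 0.236] pointing down, gripper open.
Joint ranges: [-2.96, 2.96], [-0.89, 2.26], [0.02, 2.5], [-1.34, 4.48], [0, 2.73], [-2.66, 2.66]. Speed limits (rad/s): [2.39, 2.39, 2.79, 3.14, 3.14, 3.14].

INTERFACE

Orientations are given as a rotation vector (axis times angle).
In Python, from plant import * gives the robot as it stands.
- The arm moves only by the tool carry_out, never from a script. Its argument "steps" is a list of rows, each an object with "xyz": the shift along the world's x, y, z in cm, a list of three; "rot": the turn, a rotation vector about the world's x, y, z in degrees, a list of three. In form: [{"xyz": [tx, ty, tz], "rot": [rx, ry, rz]}, ...]. A call has 1 to 10 rows; each row is the pose to reach, as a shift and turn from the pose commanded when the call began; what a row does not reach only later rows make up. A row lasts 1/10 s, in which the tool goes at most 50 mm and 8.59 degrees, less where a joint would pass 70% of its speed; a pose out of reach is approached as far as the arm can. A call with a gripper value outside its range is refused whole. "grip" is the opening, from 0 (shut) to 1 (fully open), set as the call begins (left out, the last holds). The fingers move at their own pace and stop on an object; "force" is the grip in N (left out, the last holds). Time passes only in rows, so rows that repeat a pose let the fingers close. It gives the time, the measured TCP pose, the force and the opening at its end, in the units of the state.
- read_state(): the state, without advancing time (a new reading comes with each control period).
- read_camera(name): name is "scene" or "top" or "wrist"; returns the picture (400x640x3 uint8, red, green, blue); there is no depth.
- calibration(name): a dict with "fov_y" (degrees; the focal length in pixels is half the picture's height over the tangent of half this angle, whatever the lens; pixels are square), "cx", "cy" (the principal point, pixels), "xyz" and "attitude" of the camera in the world. Camera axes: x right, y down, z forward; pixel columns grow to the right and rows downward; lengths in m; the calibration is good to about 2 mm. A picture is of the moment at which its call begins: read the wrist's pose just before it. calibration takes no time and is no camera call; for the wrist camera it gives the pose at the moment of the call.
- close_job(): hands the job in, once; it reports no verdict.
The state is a dict: "t": time; "q": joint angles; "dq": joint speeds; "joint_torque": joint torques, N m; "tool_pos": TCP position; "orientation": TCP orientation; "force": force on the tool from outside, world axes, zero at the start; "wrist_torque": the same for the moment, N m; "opening": finger opening in m.
Only numpy, scipy, OpenCV 4.12 (cv2) and the standard library are available. Lean on these libraries where they do the work, as an engineer would, in place of code of your own. Each camera call takes 0.05 s, during which the arm holds its last target.

TASK

Lift the hinged flap of the small filter box right up and leave it standing open, then draw the framed glass filter plate (the one with the wide flat tab, not the solid plate with the round pin) up out of its slot. Present it to the lamp: hold it still and upright, its pane centred on the lamp's round window and square to it, about 6 cm in front of the window, and finish while still holding it there in the gripper. Do not touch the lamp, and leave the solid plate in its slot and the other things on the bench where they are.

Things in the scene. Friction and masses are not known exactly. Their poses are not given: they have to be found in the camera images.
- filterbox: Grey open-topped metal box fixed to the bench, 130 x 130 mm, 96 high, walls 6, under the flap. Origin: centre of underside; x points from its front (robot side) to the hinge side, z up. Two slots along box x, centred at box x -15, y +26 and -26 mm: floor 6 above the bench, mouth 34, 3 mm wider than the plates; hollow above. Which plate is in which slot varies.
- flap (a joint): Angle of the dark flap (134 x 134 x 5 mm) over the box, rad: 0 shut, 1.57 upright, 1.8 stop. Hinged along the top of the box's far wall (box +x side); its front edge swings up and away from the robot. Stiff hinge (0.22 N m): it stays where it is left. May start slightly ajar (up to 0.12).
- flap_handle (a point): Centre of the flap's handle: a round steel bar 8 mm thick, 80 mm long along box y, on two posts 36 mm to either side of this point. With the flap shut it is 137 mm above the bench and 50 mm towards the front from the box centre, with 31 mm of clear space under it; the flap reaches 17 mm beyond it to the front.
- flap_hinge (a point): Middle of the flap's hinge axis, which runs along box y at the box's far top edge: 96 mm above the bench, box x +65 mm. The handle's centre is 115 mm from it along the flap and 41 mm off it, square to the flap.
- filter_pane (a point): Filter plate, at its pane's centre. Aluminium frame 60 mm wide (its x), 8 thick (y), 60 high (z, up), 40 mm square clear pane, about 0.12 kg. Foot 30 mm below this point. To grip: a flat tab on top, 36 wide, 8 thick, 20 high, its centre 40 mm straight above this point. Stands upright in a slot, faces to box +y and -y, hidden until the flap is lifted; tab top 10 mm below the box rim.
- blank_center (a point): The solid plate, at the middle of its body. Same aluminium, 60 x 8 x 60 mm, no pane, with a round pin 10 mm in diameter and 20 mm high on top in place of the tab. Stands in the other slot and stays there.
- lamp: Dark lamp housing fixed to the bench on the robot's right, a column 140 x 140 mm, 285 mm high (a thin carrying loop on top reaches 320 mm), on a 160 x 160 mm foot. Origin: centre of its underside; its -x axis points out of the window's side, z up.
- lamp_window (a point): Centre of the lamp's round window: the flat front end of a round collar 68 mm in diameter that stands out 25 mm from the housing, 160 mm above the bench. Axes as the lamp's: -x points straight out of the window.
- eyepiece: Bystander: steel eyepiece, 36 mm in diameter, 55 mm high, standing; origin at its underside.
- lens_ring: Bystander: dark ring 48 mm in diameter, 12 mm high, lying flat; origin at its underside.
- jar: Bystander: small amber jar, 48 mm in diameter, 60 mm high; origin at its underside.
- screwdriver: Bystander: screwdriver 170 mm long, lying along its own x.
- slidecase: Bystander: grey flat case 85 x 60 x 22 mm; origin at its underside.
- lens_cap: Bystander: black cap 54 mm in diameter, 12 mm high; origin at its underside.

How it is judged:
By the outcome, as a careful person would: the job done as asked, in the order asked, and still so for the second after the job is handed in, while the arm keeps its last pose, push and grip.
It also fails if it takes over 61 s, if anything falls off the work surface, if the arm or the gripper's body presses on something with over 40 N, if the wrist force passes 120 N, or if a joint passes its speed limit or range.

## Working session

There is one attempt and no reset: what is moved stays moved. The work goes in short steps, Python scripts to look and compute and a tool call to move; the robot and the scene stay as the last step left them, time stands still between calls to the robot, and variables do not carry over. Pictures are saved under pics/ and viewed, and the job is handed in when it is done.

Besides the shell and the picture viewer there is one more tool, called after "Emit:" as name(argument=value, ...), one argument or row to a line, values as JSON. carry_out: Moves the arm, as the interface text tells. Its arguments: {"type":"object","properties":{"steps":{"type":"array","items":{"type":"object","properties":{"xyz":{"type":"array","items":{"type":"number"}},"rot":{"type":"array","items":{"type":"number"}}}}},"grip":{"type":"number"},"force":{"type":"number"}},"required":["steps"]}

```bash
ls; mkdir -p pics; python3 - <<'E'
from plant import *
import cv2
s=read_state();print(s)
for n in("scene","top","wrist"):
    print(n,calibration(n)); cv2.imwrite(f"pics/{n}0.png",read_camera(n)[:,:,::-1])
try: print(nose_length)
except Exception as e: print(e)
E
```

```text
pics
{'t': 0.0, 'q': array([ 1.10858674e+00,  1.31157910e-01,  1.48926999e+00,  1.32287499e-05,
        1.52297560e+00, -8.53777446e-02]), 'dq': array([ 0.00078942, -0.00078736, -0.00135187, -0.00068426, -0.00097275,
        0.00063809]), 'joint_torque': array([ 6.10872503e-04, -5.59852731e+01, -4.91755557e+01,  7.68982340e-02,
        3.62315343e-02, -2.01421444e-04]), 'tool_pos': array([0.22051208, 0.55744193, 0.23459445]), 'orientation': array([ 2.59748569e+00,  1.76555064e+00, -2.48974065e-03]), 'force': array([-0.29699569, -0.00256425,  0.00232971]), 'wrist_torque': array([-0.05804325,  0.02262871,  0.00090291]), 'opening': 0.09300851894398204}
scene {'fov_y': 44.81578303997311, 'cx': 318.7522713044621, 'cy': 200.76679824318182, 'xyz': array([ 1.55099767, -0.28101685,  0.94612758]), 'attitude': array([-1.85057567, -1.39474984,  0.70391258])}
top {'fov_y': 52.483044667121916, 'cx': 319.5901546090036, 'cy': 200.98671091911322, 'xyz': array([ 0.26270192, -0.01436609,  1.20820837]), 'attitude': array([-2.13157203,  2.05555454, -0.23335702])}
wrist {'fov_y': 60.10466405448558, 'cx': 316.42757381460257, 'cy': 202.15909601907788, 'xyz': array([0.14754156, 0.58606754, 0.38372735]), 'attitude': array([2.39672056, 1.62847453, 0.23013741])}
0.017
```

View pics/scene0.png

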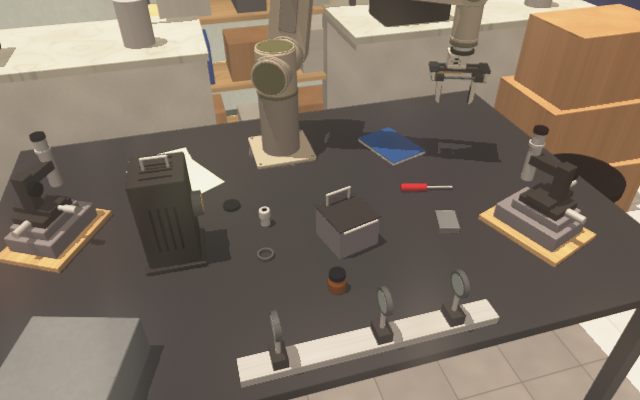

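View pics/top0.png

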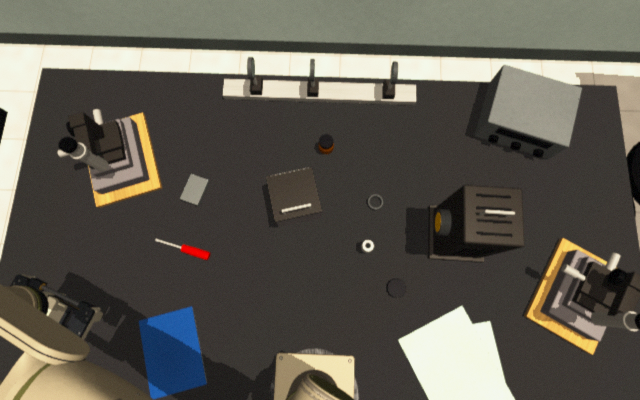

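View pics/wrist0.png

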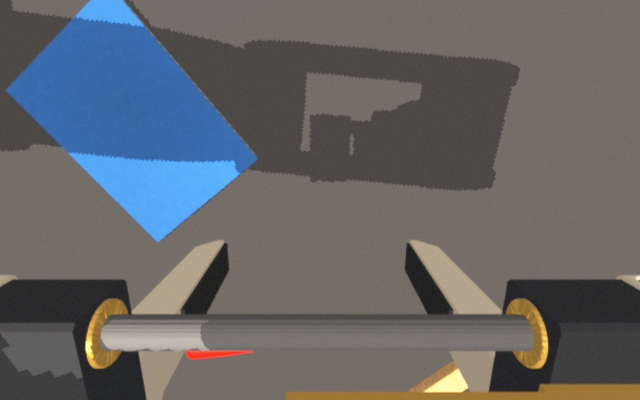

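```bash
python3 - <<'E'
import cv2
t=cv2.imread("pics/top0.png");s=cv2.imread("pics/scene0.png")
cv2.imwrite("pics/tbox.png",cv2.resize(t[150:250,240:400],None,fx=5,fy=5,interpolation=cv2.INTER_CUBIC))
cv2.imwrite("pics/tlamp.png",cv2.resize(t[170:280,410:540],None,fx=5,fy=5,interpolation=cv2.INTER_CUBIC))
cv2.imwrite("pics/sbox.png",cv2.resize(s[170:270,290:410],None,fx=6,fy=6,interpolation=cv2.INTER_CUBIC))
cv2.imwrite("pics/slamp.png",cv2.resize(s[145:275,110:230],None,fx=4.5,fy=4.5,interpolation=cv2.INTER_CUBIC))
E
```

```text
(no output)
```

View pics/tbox.png

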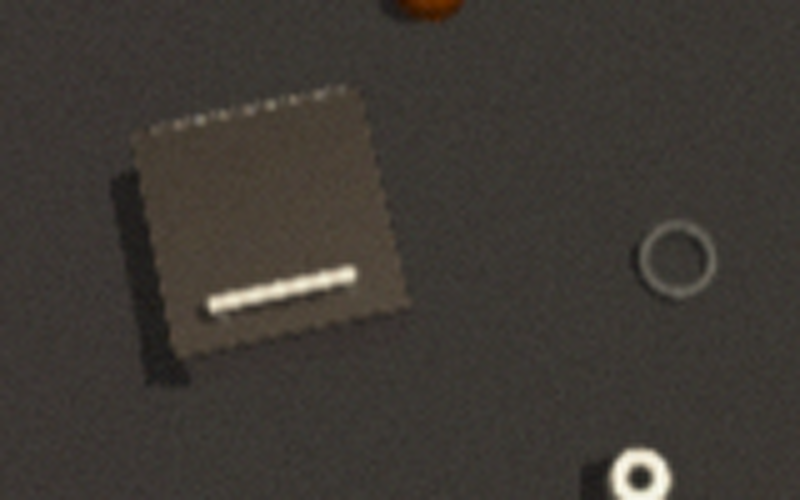

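View pics/tlamp.png

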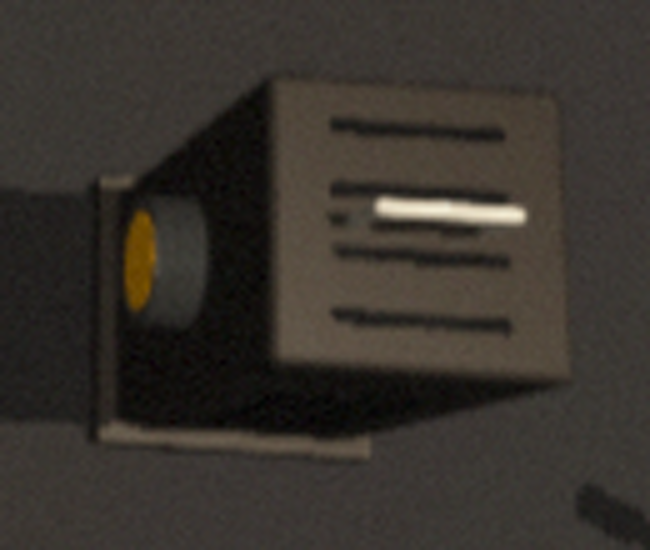

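View pics/sbox.png

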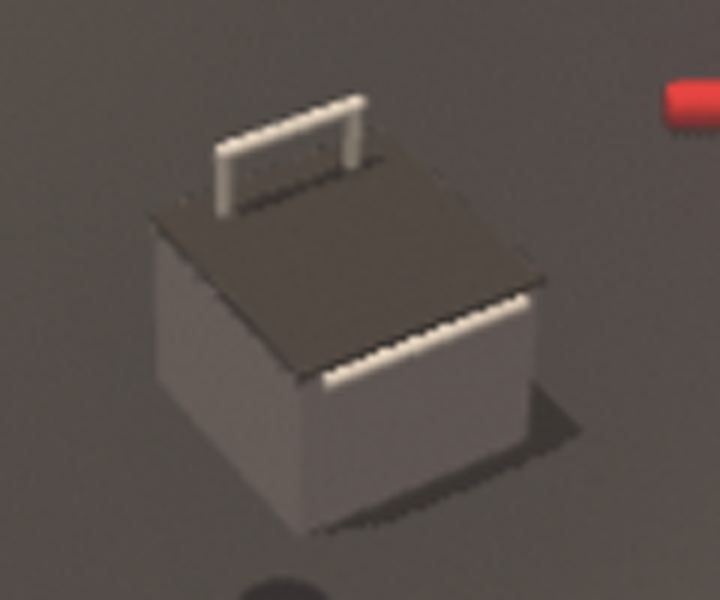

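View pics/slamp.png

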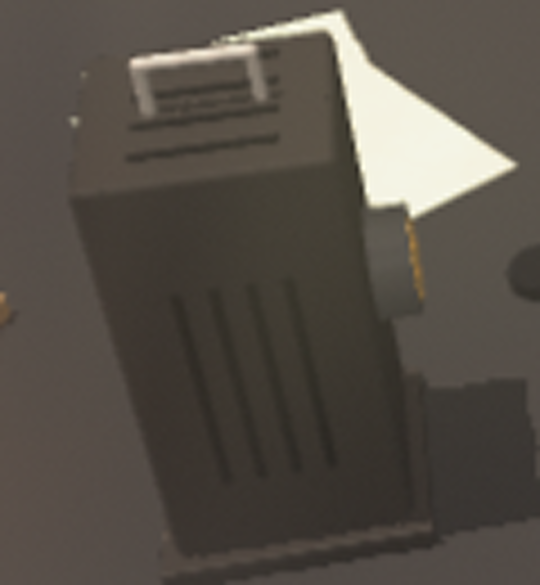

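```bash
cat > h.py <<'E'
import numpy as np, cv2
from scipy.spatial.transform import Rotation as R
from scipy.optimize import least_squares
from plant import *
def proj(c,P):
    P=np.atleast_2d(P); A=R.from_rotvec(c['attitude']).as_matrix()
    f=200/np.tan(np.radians(c['fov_y'])/2); p=(P-c['xyz'])@A
    return np.c_[c['cx']+f*p[:,0]/p[:,2], c['cy']+f*p[:,1]/p[:,2]]
def pose(v,P): # x,y,yaw
    P=np.atleast_2d(P); c,s=np.cos(v[2]),np.sin(v[2])
    return np.c_[v[0]+c*P[:,0]-s*P[:,1], v[1]+s*P[:,0]+c*P[:,1], P[:,2]]
def full(px,x0,y0,f): return np.array([x0,y0])+(np.array(px)+.5)/f-.5
def ray(c,px):
    f=200/np.tan(np.radians(c['fov_y'])/2)
    return R.from_rotvec(c['attitude']).apply([(px[0]-c['cx'])/f,(px[1]-c['cy'])/f,1])
E
cat > fit.py <<'E'
from h import *
T=calibration("top");S=calibration("scene")
F=lambda x,y,z:('f',x,y,z)
tb=[((135,132),F(67,67,102)),((355,88),F(67,-67,102)),((408,305),F(-67,-67,102)),((178,357),F(-67,67,102)),((210,304),F(-50,40,137)),((355,274),F(-50,-40,137))]
sb=[((220,150),F(-50,-40,137)),((362,101),F(-50,40,137)),((153,213),F(-67,-67,102)),((300,378),F(67,-67,102)),((545,280),F(67,67,102)),
 ((302,533),('b',65,-65,0)),((157,380),('b',-65,-65,0)),((528,440),('b',65,65,0))]
def fl(p,a):
    k,x,y,z=p
    if k=='f':
        dx,dz=x-65,z-96; x=65+np.cos(a)*dx+np.sin(a)*dz; z=96-np.sin(a)*dx+np.cos(a)*dz
    return np.array([x,y,z])/1000
def rb(v):
    o=[]
    for c,L,a in((T,tb,(240,150,5)),(S,sb,(290,170,6))):
        q=np.array([full(l[0],*a) for l in L]); P=pose(v,np.array([fl(l[1],v[3]) for l in L]))
        o.append(proj(c,P)-q)
    return np.vstack(o).ravel()
r=least_squares(rb,[.6,.05,.2,.05],loss='soft_l1');print("box",r.x);print(rb(r.x).reshape(-1,2).round(1).tolist())
tl=[((275,78),(-70,70,285)),((555,95),(70,70,285)),((275,362),(-70,-70,285)),((568,380),(70,-70,285)),((141,261),(-95,0,160))]
sl=[((72,198),(70,70,285)),((335,165),(-70,70,285)),((330,32),(-70,-70,285)),((417,258),(-95,0,160)),((433,540),(-80,80,3))]
def rl(v):
    o=[]
    for c,L,a in((T,tl,(410,170,5)),(S,sl,(110,145,4.5))):
        q=np.array([full(l[0],*a) for l in L]); P=pose(v,np.array([l[1] for l in L])/1000)
        o.append(proj(c,P)-q)
    return np.vstack(o).ravel()
r=least_squares(rl,[.55,-.4,-1.57],loss='soft_l1');print("lamp",r.x);print(rl(r.x).reshape(-1,2).round(1).tolist())
print("window",pose(r.x,[[-.095,0,.16],[-.155,0,.16]]))
E
python3 fit.py
```

```text
box [0.54289403 0.0770384  0.25595639 0.02447549]
[[-1.3, 0.2], [0.7, -0.8], [0.4, 0.3], [-1.0, 0.2], [-0.3, -0.0], [-0.2, -0.4], [-0.4, 0.6], [-0.1, 0.2], [-0.6, -0.4], [0.2, -0.5], [0.3, -0.5], [-0.6, 0.7], [0.2, -0.0], [-0.2, 0.1]]
lamp [ 0.46344957 -0.40495036 -1.60003839]
[[-1.6, -1.9], [2.2, -1.6], [-0.7, 0.4], [2.6, 0.8], [-0.2, -0.4], [-1.7, -0.7], [0.7, -2.1], [0.3, -1.8], [-0.6, -0.1], [0.8, 0.6]]
window [[ 0.46622717 -0.30999097  0.16      ]
 [ 0.46798144 -0.25001662  0.16      ]]
```

```bash
python3 - <<'E'
from h import *
import plant
print([d for d in dir(plant) if not d.startswith('_')])
s=read_state();print(R.from_rotvec(s['orientation']).as_matrix().round(3), s['t'])
w=calibration('wrist');M=R.from_rotvec(s['orientation'])
print(M.inv().apply(w['xyz']-s['tool_pos']), (M.inv()*R.from_rotvec(w['attitude'])).as_rotvec(degrees=True))
v=[.5429,.0770,.2560]
print("handle",pose(v,[[-.049,0,.1398]]))
t=cv2.imread("pics/top0.png");c=t[260:360,0:160];cv2.imwrite("pics/tg.png",cv2.resize(c,None,fx=5,fy=5))
E
```

```text
['IKError', 'calibration', 'close_job', 'nose_length', 'read_camera', 'read_state']
[[ 0.368  0.93  -0.001]
 [ 0.93  -0.368 -0.001]
 [-0.001 -0.    -1.   ]] 0.15
[-0.00052504 -0.07839625 -0.14900262] [-1.62285663e+01 -3.64883303e-03  3.68361347e-02]
handle [[0.49549688 0.06459257 0.1398    ]]
```

View pics/tg.png

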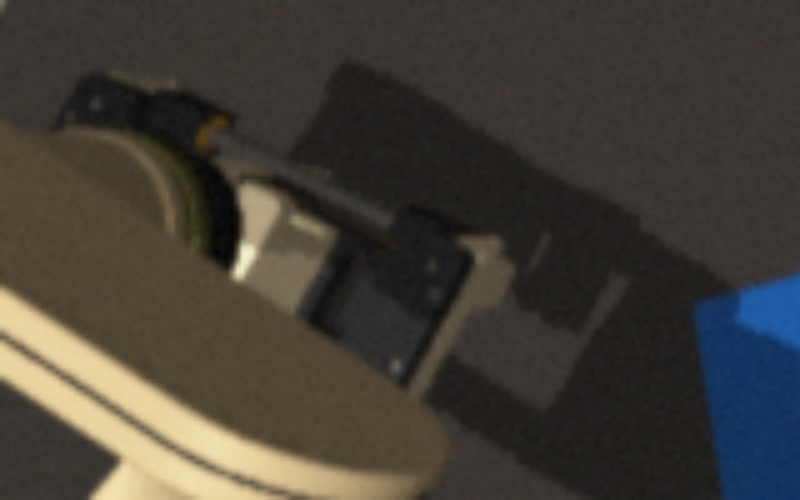

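Emit:
carry_out(
  steps=[
    {"xyz":[27.5,-49.3,2.5],"rot":[0,0,-53.7]},
    {"xyz":[27.5,-49.3,2.5],"rot":[0,0,-53.7]},
    {"xyz":[27.5,-49.3,2.5],"rot":[0,0,-53.7]},
    {"xyz":[27.5,-49.3,2.5],"rot":[0,0,-53.7]},
    {"xyz":[27.5,-49.3,2.5],"rot":[0,0,-53.7]},
    {"xyz":[27.5,-49.3,2.5],"rot":[0,0,-53.7]},
    {"xyz":[27.5,-49.3,2.5],"rot":[0,0,-53.7]},
    {"xyz":[27.5,-49.3,2.5],"rot":[0,0,-53.7]},
    {"xyz":[27.5,-49.3,2.5],"rot":[0,0,-53.7]},
    {"xyz":[27.5,-49.3,2.5],"rot":[0,0,-53.7]},
  ],
  grip=0.6,
)

```text
t: 1.15
tool_pos: [0.4646, 0.1197, 0.2578]
orientation: [-3.116, -0.402, -0.0]
force: [1.1, -0.3, -0.8]
opening: 0.0559
```

Emit:
carry_out(
  steps=[
    {"xyz":[0,0,0],"rot":[0,0,0]},
    {"xyz":[0,0,0],"rot":[0,0,0]},
  ],
)

```text
t: 1.35
tool_pos: [0.4642, 0.1207, 0.2574]
orientation: [-3.116, -0.397, 0.001]
force: [-0.9, -0.1, 0.7]
opening: 0.0555
```

```bash
cat > look.py <<'E'
import sys
from h import *
s=read_state()
print(s['t'],s['tool_pos'].round(4),np.degrees(np.array(s['orientation'])).round(1),"F",s['force'].round(1),"M",s['wrist_torque'].round(2),"op",round(s['opening'],4),"q",s['q'].round(2))
m=R.from_rotvec(s['orientation']).as_matrix();print("phi",np.degrees(np.arctan2(m[1,0],m[0,0])),"z",m[:,2].round(4))
for a in sys.argv[2:]:
    c=calibration(a);
    np.save(f"pics/{a}{sys.argv[1]}.npy",c,allow_pickle=True); cv2.imwrite(f"pics/{a}{sys.argv[1]}.png",read_camera(a)[:,:,::-1])
E
python3 look.py 1 wrist
```

```text
1.35 [0.4642 0.1207 0.2574] [-1.785e+02 -2.280e+01  1.000e-01] F [-0.9 -0.1  0.7] M [-0.03  0.04  0.05] op 0.0555 q [ 0.15 -0.21  1.78  0.    1.57 -0.11]
phi 14.523725159171056 z [-8.e-04  3.e-04 -1.e+00]
```

View pics/wrist1.png

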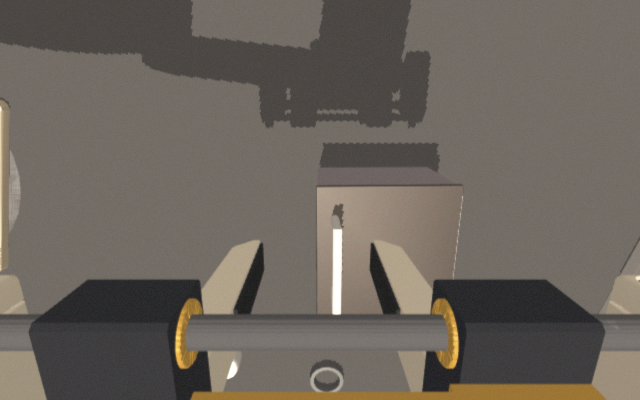

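```bash
python3 - <<'E'
import cv2
t=cv2.imread("pics/wrist1.png")
cv2.imwrite("pics/w1c.png",cv2.resize(t[130:330,300:480],None,fx=4,fy=3,interpolation=cv2.INTER_CUBIC))
E
```

```text
(no output)
```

View pics/w1c.png

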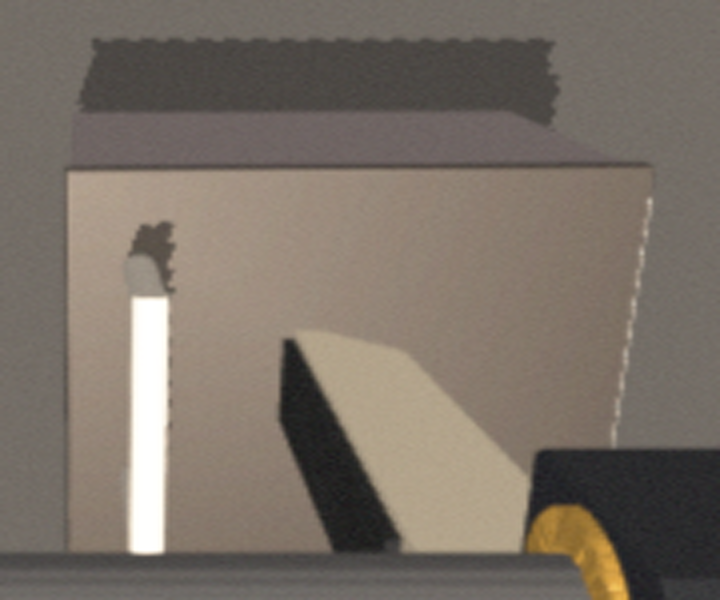

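```bash
cat > fit2.py <<'E'
exec(open('fit.py').read().split("r=least")[0])
W=np.load('pics/wrist1.npy',allow_pickle=True).item()
wb=[((67,168),F(-67,67,102)),((652,165),F(67,67,102)),((150,293),F(-50,40,137))]
q=np.array([[300+x/4,130+y/3] for (x,y),_ in wb])
def r2(v):
    P=pose(v,np.array([fl(l[1],v[3]) for l in wb]))
    e=(proj(W,P)-q)
    # bar line
    P=pose(v,np.array([fl(F(-50,-5,137),v[3])]));e2=proj(W,P)[0]
    P0=proj(W,pose(v,np.array([fl(F(-50,40,137),v[3])])))[0]
    # line col at row 313
    t=(313.2-P0[1])/(e2[1]-P0[1]); col=P0[0]+t*(e2[0]-P0[0])-336.7
    return np.r_[rb(v),e.ravel(),col]
r=least_squares(r2,[.6,.05,.2,.05],loss='soft_l1');v=r.x;print(v.tolist());print(r2(v)[-7:].round(1))
print("handle",pose(v,fl(F(-50,0,137),v[3])[None]),"hinge",pose(v,[[.065,0,.096]]))
E
python3 fit2.py
```

```text
[0.5430931929417369, 0.07733550397457382, 0.2553615220534808, 0.023684242085385044]
[-0.9  0.1  1.1 -0.   0.1  0.3 -0.5]
handle [[0.49568527 0.06495915 0.13971193]] hinge [[0.60598538 0.09375419 0.096     ]]
```

Emit:
carry_out(
  steps=[
    {"xyz":[3.2,-5.6,0],"rot":[0,0,0.1]},
    {"xyz":[3.2,-5.6,0],"rot":[0,0,0.1]},
    {"xyz":[3.2,-5.6,-4],"rot":[0,0,0.1]},
    {"xyz":[3.2,-5.6,-8],"rot":[0,0,0.1]},
    {"xyz":[3.2,-5.6,-11.5],"rot":[0,0,0.1]},
    {"xyz":[3.2,-5.6,-11.5],"rot":[0,0,0.1]},
    {"xyz":[3.2,-5.6,-11.5],"rot":[0,0,0.1]},
  ],
)

```text
t: 2.1
tool_pos: [0.4954, 0.0669, 0.143]
orientation: [-3.115, -0.408, 0.002]
force: [-0.2, -0.3, -0.5]
opening: 0.0559
```

```bash
python3 look.py 2 wrist
```

```text
2.1 [0.4954 0.0669 0.143 ] [-1.785e+02 -2.330e+01  1.000e-01] F [-0.2 -0.3 -0.5] M [-0.08  0.05 -0.  ] op 0.0559 q [ 0.03 -0.08  1.87  0.    1.35 -0.23]
phi 14.907671838000645 z [-1.5e-03  2.0e-04 -1.0e+00]
```

View pics/wrist2.png

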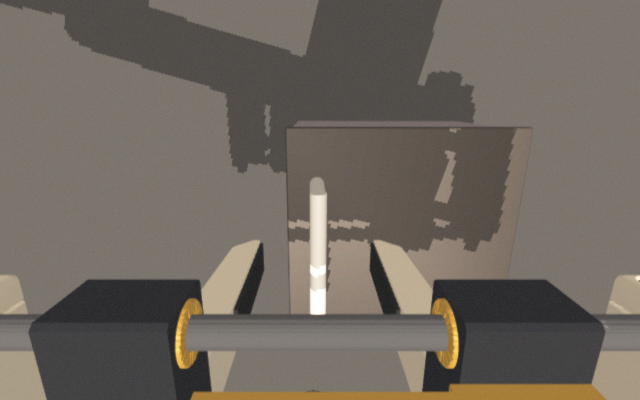

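Emit:
carry_out(
  steps=[
    {"xyz":[0,0,0]},
    {"xyz":[0,0,0]},
    {"xyz":[0,0,0]},
    {"xyz":[0,0,0]},
    {"xyz":[0,0,0]},
    {"xyz":[0,0,0]},
  ],
  grip=0.0,
  force=10,
)

```text
validation failed for argument at $.st...
```

```bash
python3 - <<'E'
from h import *
s=read_state();print(s['t'],s['tool_pos'],s['opening'],s['force'])
v=[.5431,.0773,.2554];a0=.024
def hp(a): 
    dx,dz=-.115,.041
    return np.array([.065+np.cos(a)*dx+np.sin(a)*dz,.096-np.sin(a)*dx+np.cos(a)*dz])
u=np.array([np.cos(v[2]),np.sin(v[2])])
for a in np.linspace(a0,1.66,20):
    d=(hp(a)-hp(a0))*100; print(round(a,3),(u*d[0]).round(2),d[1].round(2))
E
```

```text
2.15 [0.49671585 0.06674903 0.14457999] 0.055528502162995416 [1.60087544 0.58148925 0.3837762 ]
0.024 [0. 0.] 0.0
0.11 [0.4  0.11] 0.96
0.196 [0.89 0.23] 1.89
0.282 [1.45 0.38] 2.77
0.368 [2.08 0.54] 3.59
0.455 [2.77 0.72] 4.36
0.541 [3.53 0.92] 5.06
0.627 [4.34 1.13] 5.69
0.713 [5.21 1.36] 6.25
0.799 [6.11 1.6 ] 6.73
0.885 [7.05 1.84] 7.12
0.971 [8.02 2.1 ] 7.43
1.057 [9.02 2.35] 7.66
1.143 [10.03  2.62] 7.79
1.229 [11.04  2.88] 7.83
1.316 [12.06  3.15] 7.79
1.402 [13.07  3.41] 7.65
1.488 [14.06  3.67] 7.43
1.574 [15.03  3.92] 7.11
1.66 [15.97  4.17] 6.71
```

Emit:
carry_out(
  steps=[
    {"xyz":[0,0,0],"rot":[0,0,0]},
    {"xyz":[0,0,0],"rot":[0,0,0]},
    {"xyz":[0,0,0],"rot":[0,0,0]},
    {"xyz":[0,0,0],"rot":[0,0,0]},
    {"xyz":[0,0,0],"rot":[0,0,0]},
    {"xyz":[0,0,0],"rot":[0,0,0]},
  ],
  grip=0.0,
  force=10,
)

```text
t: 2.75
tool_pos: [0.4961, 0.0656, 0.1428]
orientation: [-3.115, -0.405, 0.0]
force: [-0.2, -0.0, 0.1]
opening: 0.0124
```

Emit:
carry_out(
  steps=[
    {"xyz":[0,0,0],"rot":[0,0,0]},
    {"xyz":[0,0,0],"rot":[0,0,0]},
    {"xyz":[0.2,0.05,0.5],"rot":[0,0,0]},
    {"xyz":[0.4,0.11,0.96],"rot":[0,0,0]},
    {"xyz":[0.64,0.17,1.42],"rot":[0,0,0]},
    {"xyz":[0.89,0.23,1.89],"rot":[0,0,0]},
  ],
)

```text
t: 3.35
tool_pos: [0.5048, 0.0679, 0.1618]
orientation: [3.115, 0.405, -0.002]
force: [0.2, -0.0, -3.0]
opening: 0.0072
```

Emit:
carry_out(
  steps=[
    {"xyz":[0.56,0.15,0.88],"rot":[0,0,0]},
    {"xyz":[1.19,0.31,1.7],"rot":[0,0,0]},
    {"xyz":[1.88,0.49,2.47],"rot":[0,0,0]},
    {"xyz":[2.64,0.69,3.17],"rot":[0,0,0]},
    {"xyz":[3.45,0.9,3.8],"rot":[0,0,0]},
    {"xyz":[4.32,1.13,4.36],"rot":[0,0,0]},
    {"xyz":[5.22,1.37,4.84],"rot":[0,0,0]},
    {"xyz":[6.16,1.61,5.23],"rot":[0,0,0]},
    {"xyz":[6.16,1.61,5.23],"rot":[0,0,0]},
  ],
)

```text
t: 4.25
tool_pos: [0.5686, 0.0846, 0.2167]
orientation: [3.115, 0.405, 0.006]
force: [-2.9, -0.2, 8.4]
opening: 0.0074
```

```bash
python3 look.py 3 scene
```

```text
4.25 [0.5686 0.0846 0.2167] [178.5  23.2   0.3] F [-2.9 -0.2  8.4] M [-0.11  0.34  0.07] op 0.0074 q [ 0.06  0.07  1.59  0.    1.48 -0.2 ]
phi 14.825631278449464 z [ 3.7e-03  5.0e-04 -1.0e+00]
```

View pics/scene3.png

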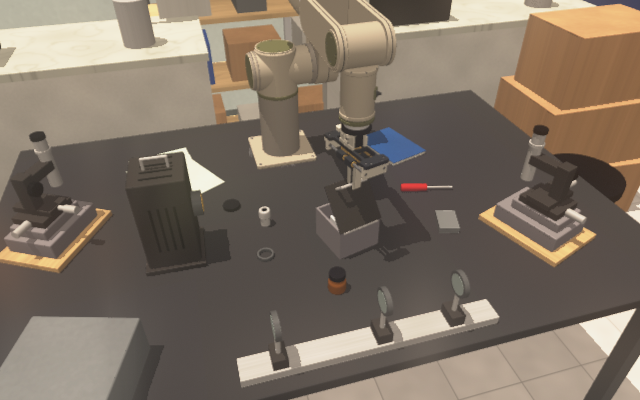

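Emit:
carry_out(
  steps=[
    {"xyz":[0,0,0],"rot":[0,0,0]},
    {"xyz":[0.97,0.26,0.31],"rot":[0,0,0]},
    {"xyz":[1.97,0.51,0.54],"rot":[0,0,0]},
    {"xyz":[2.98,0.78,0.67],"rot":[0,0,0]},
    {"xyz":[3.99,1.04,0.71],"rot":[0,0,0]},
  ],
)

```text
t: 4.8
tool_pos: [0.6072, 0.0947, 0.2226]
orientation: [3.115, 0.405, 0.002]
force: [-2.7, -1.5, 1.9]
opening: 0.0075
```

```bash
python3 look.py 4 wrist
```

```text
4.8 [0.6072 0.0947 0.2226] [1.785e+02 2.320e+01 1.000e-01] F [-2.7 -1.5  1.9] M [-0.32  0.57  0.02] op 0.0075 q [ 0.07  0.17  1.46  0.    1.5  -0.19]
phi 14.81346566934772 z [ 1.2e-03  1.0e-04 -1.0e+00]
```

View pics/wrist4.png

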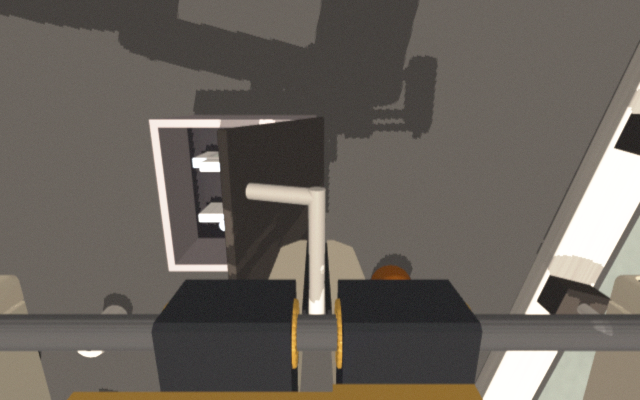

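Emit:
carry_out(
  steps=[
    {"xyz":[1.02,0.27,-0.04],"rot":[0,0,0]},
    {"xyz":[2.03,0.53,-0.18],"rot":[0,0,0]},
    {"xyz":[3.02,0.79,-0.4],"rot":[0,0,0]},
    {"xyz":[3.99,1.04,-0.72],"rot":[0,0,0]},
    {"xyz":[4.7,1.23,-1.0],"rot":[0,0,0]},
    {"xyz":[4.7,1.23,-1.0],"rot":[0,0,0]},
    {"xyz":[4.7,1.23,-1.0],"rot":[0,0,0]},
  ],
)

```text
t: 5.55
tool_pos: [0.654, 0.107, 0.2111]
orientation: [-3.115, -0.405, -0.002]
force: [2.3, 0.5, 0.7]
opening: 0.0073
```

```bash
python3 look.py 5 wrist scene
```

```text
5.55 [0.654  0.107  0.2111] [-1.785e+02 -2.320e+01 -1.000e-01] F [2.3 0.5 0.7] M [-0.   -0.43  0.01] op 0.0073 q [ 0.08  0.31  1.33  0.    1.5  -0.17]
phi 14.818928654635092 z [ 1.1e-03  3.0e-04 -1.0e+00]
```

View pics/wrist5.png

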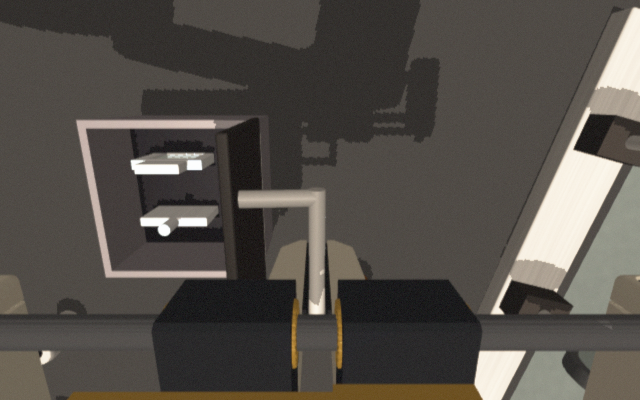

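View pics/scene5.png

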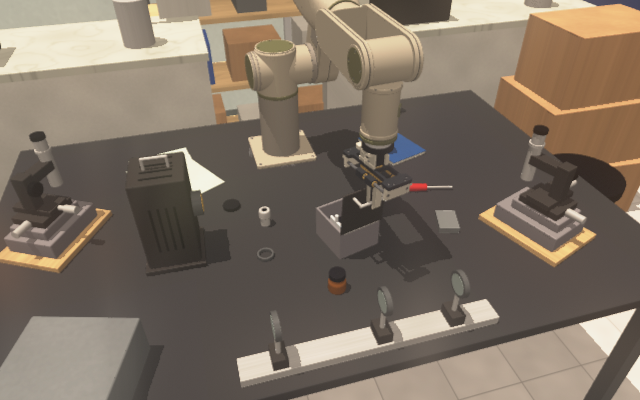

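Emit:
carry_out(
  steps=[
    {"xyz":[0,0,0],"rot":[0,0,0]},
    {"xyz":[0,0,0],"rot":[0,0,0]},
    {"xyz":[0,0,0],"rot":[0,0,0]},
    {"xyz":[0,0,0],"rot":[0,0,0]},
    {"xyz":[0,0,1],"rot":[0,0,0]},
    {"xyz":[0,0,3],"rot":[0,0,0]},
    {"xyz":[0,0,7],"rot":[0,0,0]},
    {"xyz":[0,0,11],"rot":[0,0,0]},
  ],
  grip=0.24,
)

```text
t: 6.45
tool_pos: [0.6528, 0.1068, 0.3221]
orientation: [-3.115, -0.405, 0.003]
force: [0.7, -0.1, 0.5]
opening: 0.0222
```

```bash
python3 look.py 6 wrist
```

```text
6.45 [0.6528 0.1068 0.3221] [-178.5  -23.2    0.2] F [ 0.7 -0.1  0.5] M [-0.05 -0.01 -0.04] op 0.0222 q [ 0.08  0.28  1.16  0.    1.7  -0.17]
phi 14.812550669574987 z [-1.7e-03 -1.0e-04 -1.0e+00]
```

View pics/wrist6.png

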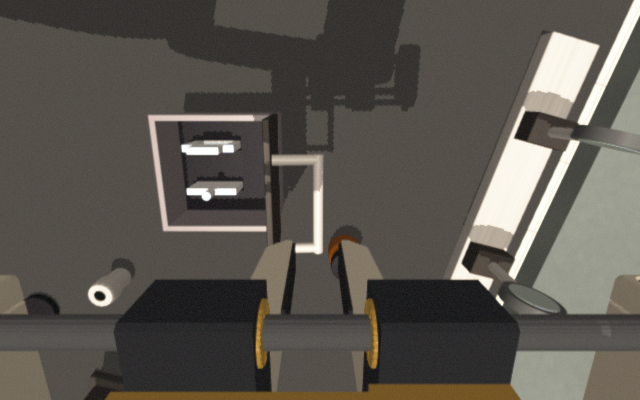

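Emit:
carry_out(
  steps=[
    {"xyz":[-13.1,-0.8,-1],"rot":[0,0,89.8]},
    {"xyz":[-13.1,-0.8,-1],"rot":[0,0,89.8]},
    {"xyz":[-13.1,-0.8,-1],"rot":[0,0,89.8]},
    {"xyz":[-13.1,-0.8,-1],"rot":[0,0,89.8]},
    {"xyz":[-13.1,-0.8,-1],"rot":[0,0,89.8]},
    {"xyz":[-13.1,-0.8,-1],"rot":[0,0,89.8]},
    {"xyz":[-13.1,-0.8,-1],"rot":[0,0,89.8]},
    {"xyz":[-13.1,-0.8,-1],"rot":[0,0,89.8]},
    {"xyz":[-13.1,-0.8,-1],"rot":[0,0,89.8]},
    {"xyz":[-13.1,-0.8,-1],"rot":[0,0,89.8]},
  ],
  grip=0.22,
)

```text
t: 7.5
tool_pos: [0.5226, 0.0988, 0.3119]
orientation: [1.996, 2.425, 0.001]
force: [0.2, 0.5, -0.6]
opening: 0.0206
```

Emit:
carry_out(
  steps=[
    {"xyz":[0,0,0],"rot":[0,0,4]},
    {"xyz":[0,0,0],"rot":[0,0,4]},
    {"xyz":[0,0,0],"rot":[0,0,4]},
  ],
)

```text
t: 7.8
tool_pos: [0.5226, 0.0988, 0.3116]
orientation: [1.92, 2.486, 0.001]
force: [-0.1, 0.3, -0.4]
opening: 0.0204
```

```bash
python3 look.py 7 wrist top
```

```text
7.8 [0.5226 0.0988 0.3116] [110.  142.4   0. ] F [-0.1  0.3 -0.4] M [ 0.05 -0.01 -0.05] op 0.0204 q [ 0.09 -0.07  1.56 -0.    1.66 -1.74]
phi 104.61873825024752 z [ 7.e-04  1.e-04 -1.e+00]
```

View pics/wrist7.png

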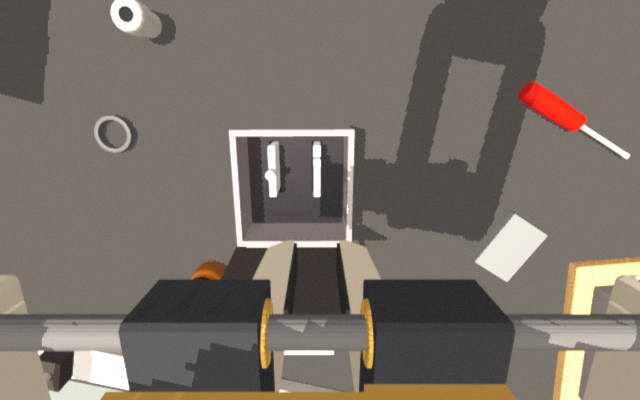

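```bash
python3 - <<'E'
from h import *
t=cv2.imread("pics/wrist7.png")
cv2.imwrite("pics/w7c.png",cv2.resize(t[120:250,220:370],None,fx=4.5,fy=4.5,interpolation=cv2.INTER_CUBIC))
W=np.load('pics/wrist7.npy',allow_pickle=True).item()
v=[.5431,.0773,.2554]
for n,p in dict(tabF=(-33,26,86),tabB=(3,26,86),rimFL=(-65,65,96),rimFR=(-65,-65,96),rimBL=(65,65,96),rimBR=(65,-65,96),shF=(-45,26,66),shB=(15,26,66),pin=(-15,-26,86)).items():
    q=proj(W,pose(v,np.array([p])/1000))[0]; print(n,q.round(1),((q-[220,120])*4.5).round())
E
```

```text
tabF [316.5 158.8] [434. 175.]
tabB [316.5 190.8] [434. 319.]
rimFL [354.2 129.6] [604.  43.]
rimFR [228.6 129.7] [39. 44.]
rimBL [350.8 245.7] [589. 566.]
rimBR [236.8 245.8] [ 76. 566.]
shF [316.5 145.5] [434. 115.]
shB [316.5 196.5] [434. 344.]
pin [269.4 175.1] [222. 248.]
```

View pics/w7c.png

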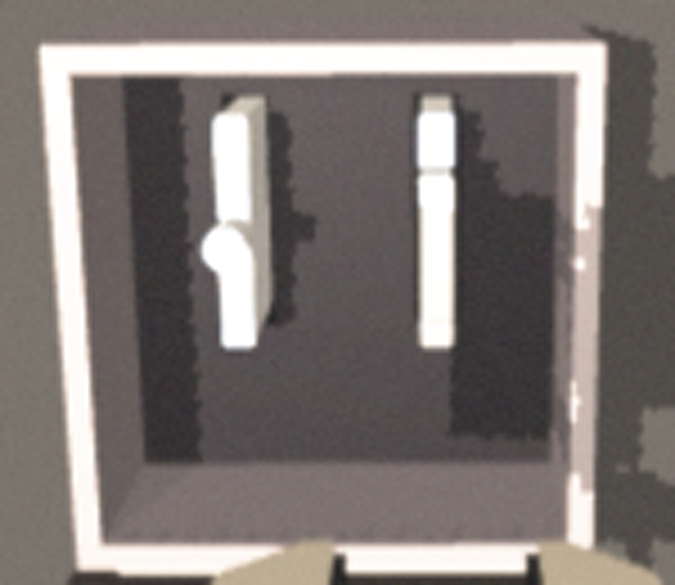

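Emit:
carry_out(
  steps=[
    {"xyz":[-0.08,0.05,-4],"rot":[0,0,0]},
    {"xyz":[-0.08,0.05,-8.5],"rot":[0,0,0]},
    {"xyz":[-0.08,0.05,-13],"rot":[0,0,0]},
    {"xyz":[-0.08,0.05,-17],"rot":[0,0,0]},
    {"xyz":[-0.08,0.05,-19],"rot":[0,0,0]},
    {"xyz":[-0.08,0.05,-20],"rot":[0,0,0]},
    {"xyz":[-0.08,0.05,-21],"rot":[0,0,0]},
    {"xyz":[-0.08,0.05,-21.8],"rot":[0,0,0]},
    {"xyz":[-0.08,0.05,-21.8],"rot":[0,0,0]},
    {"xyz":[-0.08,0.05,-21.8],"rot":[0,0,0]},
  ],
)

```text
t: 8.9
tool_pos: [0.5223, 0.0994, 0.094]
orientation: [1.917, 2.487, 0.001]
force: [-0.7, 0.2, -0.4]
opening: 0.0206
```

```bash
python3 look.py 8 wrist; python3 -c "
from plant import *
print([read_state()['tool_pos'].round(4) for i in range(4)])"
```

```text
8.9 [0.5223 0.0994 0.094 ] [1.098e+02 1.425e+02 1.000e-01] F [-0.7  0.2 -0.4] M [0.06 0.04 0.04] op 0.0206 q [ 0.09  0.06  1.83 -0.    1.25 -1.74]
phi 104.75223617935978 z [ 1.3e-03  1.0e-04 -1.0e+00]
[array([0.5225, 0.0994, 0.0941]), array([0.5225, 0.0994, 0.0941]), array([0.5225, 0.0994, 0.0941]), array([0.5225, 0.0994, 0.0941])]
```

View pics/wrist8.png

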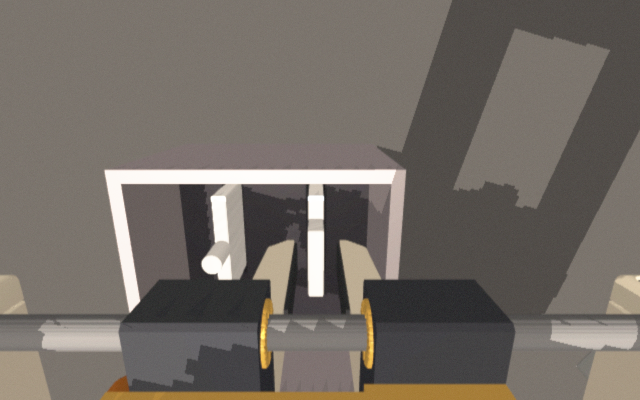

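Tab is centred between the fingers (col 316, between 285 and 343). Close on it.

Emit:
carry_out(
  steps=[
    {"xyz":[0,0,0],"rot":[0,0,0]},
    {"xyz":[0,0,0],"rot":[0,0,0]},
    {"xyz":[0,0,0],"rot":[0,0,0]},
    {"xyz":[0,0,0],"rot":[0,0,0]},
    {"xyz":[0,0,0],"rot":[0,0,0]},
    {"xyz":[0,0,0],"rot":[0,0,0]},
  ],
  grip=0,
  force=40,
)

```text
t: 9.55
tool_pos: [0.5222, 0.0993, 0.0937]
orientation: [1.917, 2.488, 0.001]
force: [-1.6, -1.2, 5.1]
opening: 0.0077
```

Emit:
carry_out(
  steps=[
    {"xyz":[0,0,0.3],"rot":[0,0,0]},
    {"xyz":[0,0,0.8],"rot":[0,0,0]},
    {"xyz":[0,0,1.4],"rot":[0,0,0]},
    {"xyz":[0,0,2.0],"rot":[0,0,0]},
    {"xyz":[0,0,3],"rot":[0,0,0]},
    {"xyz":[0,0,4],"rot":[0,0,0]},
    {"xyz":[0,0,6],"rot":[0,0,0]},
    {"xyz":[0,0,9],"rot":[0,0,0]},
    {"xyz":[0,0,12],"rot":[0,0,0]},
    {"xyz":[0,0,16],"rot":[0,0,0]},
  ],
)

```text
t: 10.55
tool_pos: [0.5208, 0.0992, 0.2537]
orientation: [-1.917, -2.487, 0.002]
force: [1.3, 0.9, -1.2]
opening: 0.0071
```

```bash
python3 look.py 9 wrist scene
```

```text
10.55 [0.5208 0.0992 0.2537] [-1.098e+02 -1.425e+02  1.000e-01] F [ 1.3  0.9 -1.2] M [ 0.03 -0.03 -0.03] op 0.0071 q [ 0.09 -0.06  1.65  0.    1.55 -1.74]
phi 104.75231782599191 z [-2.e-03 -2.e-04 -1.e+00]
```

View pics/wrist9.png

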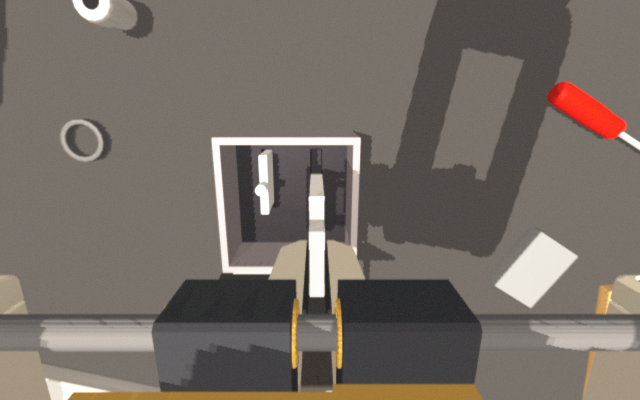

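View pics/scene9.png

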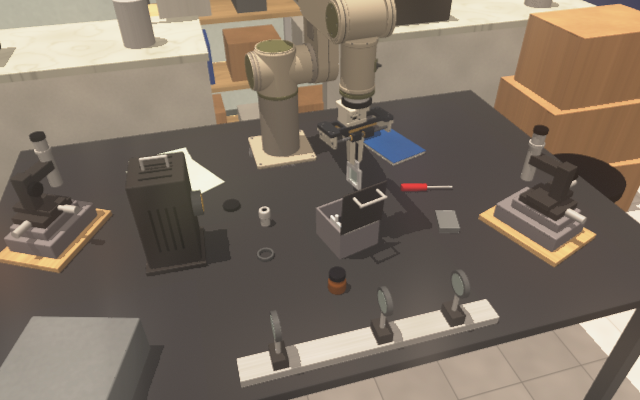

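Emit:
carry_out(
  steps=[
    {"xyz":[-0.9,-3,0.6],"rot":[0,0,-2]},
    {"xyz":[-1.5,-6.5,0.6],"rot":[0,0,-4]},
    {"xyz":[-2.3,-10,0.6],"rot":[0,0,-7]},
    {"xyz":[-3,-13.5,0.6],"rot":[0,0,-9.5]},
    {"xyz":[-3.8,-17,0.6],"rot":[0,0,-12]},
    {"xyz":[-4.5,-20,0.6],"rot":[0,0,-14]},
    {"xyz":[-5,-22.5,0.6],"rot":[0,0,-15.5]},
    {"xyz":[-5.3,-24,0.6],"rot":[0,0,-16.4]},
    {"xyz":[-5.3,-24,0.6],"rot":[0,0,-16.4]},
    {"xyz":[-5.3,-24,0.6],"rot":[0,0,-16.4]},
  ],
)

```text
t: 11.65
tool_pos: [0.4686, -0.1406, 0.259]
orientation: [-2.254, -2.189, -0.0]
force: [-0.8, 0.4, -0.1]
opening: 0.0075
```

```bash
python3 look.py 10 wrist top scene
```

```text
11.65 [ 0.4686 -0.1406  0.259 ] [-129.1 -125.4   -0. ] F [-0.8  0.4 -0.1] M [0.06 0.01 0.02] op 0.0075 q [-0.4  -0.18  1.75  0.    1.57 -1.94]
phi 88.32273360864443 z [ 0.e+00  4.e-04 -1.e+00]
```

View pics/wrist10.png

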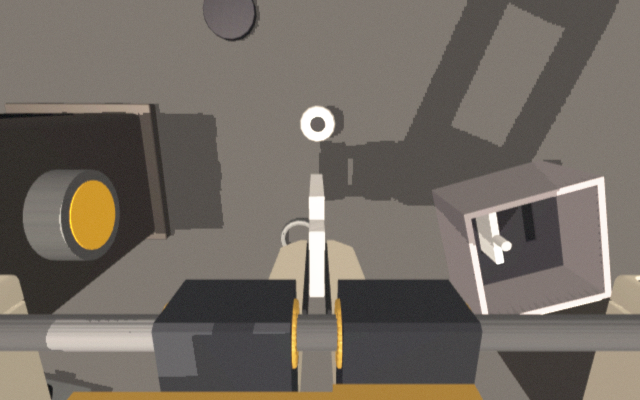

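View pics/scene10.png

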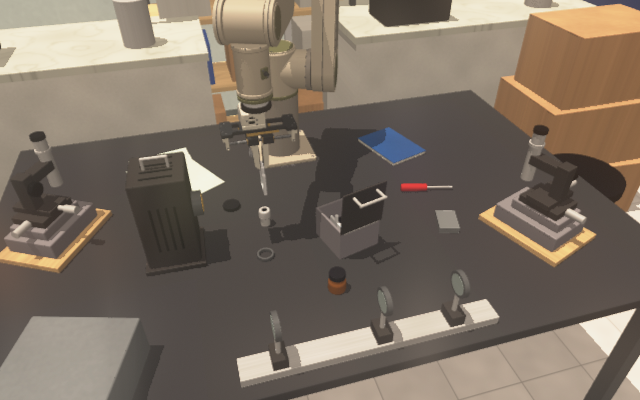

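```bash
python3 - <<'E'
import cv2
t=cv2.imread("pics/wrist10.png")
cv2.imwrite("pics/w10c.png",cv2.resize(t[95:275,0:185],None,fx=4,fy=3.3,interpolation=cv2.INTER_CUBIC))
E
```

```text
(no output)
```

View pics/w10c.png

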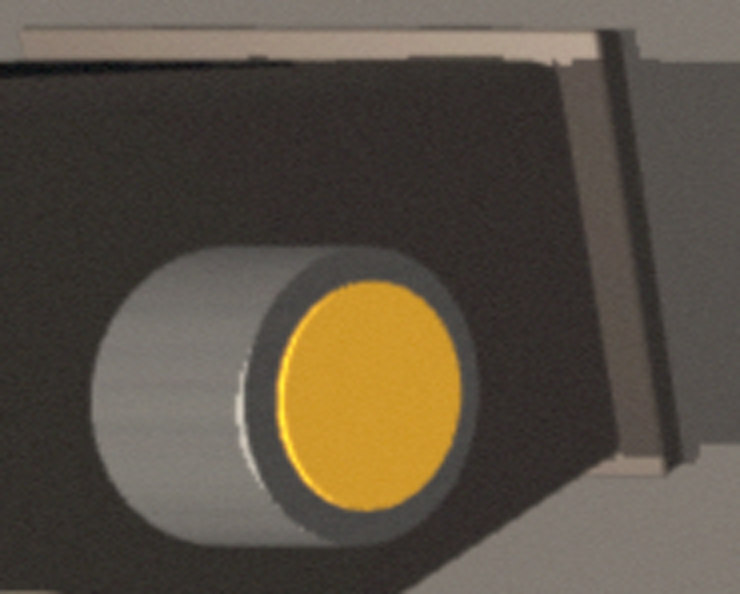

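```bash
cat > fit3.py <<'E'
exec(open('fit.py').read().split("r=least")[0])
import re
src=open('fit.py').read(); exec(src[src.index("tl=["):src.index("r=least_squares(rl")])
W=np.load('pics/wrist10.npy',allow_pickle=True).item()
th=np.linspace(0,2*np.pi,721)
circ=np.c_[-95+0*th,34*np.cos(th),160+34*np.sin(th)]/1000
def r3(v,full_=True):
    e=proj(W,pose(v,circ)); X=e[:,0]*4+1.5; Y=(e[:,1]-95)*3.3+1
    o=[(X.max()-478)/4,(X.min()-240)/4,(Y.min()-247)/3.3,(Y.max()-547)/3.3]
    f=proj(W,pose(v,np.array([(-80,-80,0),(-80,80,0)])/1000)); X=f[:,0]*4+1.5;Y=(f[:,1]-95)*3.3+1
    o+=[(X[0]-632)/4,(Y[0]-31)/3.3,(X[1]-683)/4,(Y[1]-464)/3.3]
    return np.array(o)
r=least_squares(r3,[.46,-.405,-1.6],loss='soft_l1');v=r.x;print(v,r3(v).round(1),"win",pose(v,[[-.095,0,.16]]))
r=least_squares(lambda v:np.r_[r3(v),rl(v)],[.46,-.405,-1.6],loss='soft_l1');v=r.x;print(v,r3(v).round(1),"win",pose(v,[[-.095,0,.16]]))
E
python3 fit3.py
```

```text
[ 0.4621741  -0.40402439 -1.62475341] [-0.1  1.   0.3  0.3 -1.1 -0.7 -0.5 -0.3] win [[ 0.46729754 -0.30916265  0.16      ]]
[ 0.46315378 -0.40430023 -1.61373131] [-0.2  0.5  0.2  0.2 -2.  -0.7  0.  -0.2] win [[ 0.46723136 -0.30938778  0.16      ]]
```

```bash
cat >> fit3.py <<'E'
def r4(p):
    v=p[:3];h=p[3]*1000
    f=proj(W,pose(v,np.array([(-80,-80,h),(-80,80,h),(80,-80,h)])/1000)); X=f[:,0]*4+1.5;Y=(f[:,1]-95)*3.3+1
    return np.r_[r3(v),(X[0]-600)/4,(Y[0]-32)/3.3,(X[1]-667)/4,(Y[1]-460)/3.3,(X[2]-24)/4,(Y[2]-28)/3.3]
r=least_squares(r4,[.46,-.405,-1.6,.01],loss='soft_l1');v=r.x;print(v,r4(v).round(1),"win",pose(v,[[-.095,0,.16],[-.16,0,.16]]),np.degrees(v[2]))
E
python3 fit3.py|tail -3
```

```text
[ 0.46315378 -0.40430023 -1.61373131] [-0.2  0.5  0.2  0.2 -2.  -0.7  0.  -0.2] win [[ 0.46723136 -0.30938778  0.16      ]]
[ 0.46386522 -0.40454468 -1.60701472  0.01086921] [-0.4  0.1  0.3  0.3 -2.7 -0.5  0.3 -0.1  0.9 -0.7  0.7  4.4 -0.2 -0.5] win [[ 0.46730521 -0.30960698  0.16      ]
 [ 0.46965889 -0.24464961  0.16      ]] -92.07516121723516
```

Emit:
carry_out(
  steps=[
    {"xyz":[0.1,-2,-1],"rot":[-0.5,0,-0.2]},
    {"xyz":[0.1,-4,-2.5],"rot":[-1,0,-0.4]},
    {"xyz":[0.1,-6,-3.95],"rot":[-1.5,0,-0.6]},
    {"xyz":[0.1,-7.5,-3.95],"rot":[-1.5,0,-0.6]},
    {"xyz":[0.1,-8.2,-3.95],"rot":[-1.5,0,-0.6]},
    {"xyz":[0.1,-8.2,-3.95],"rot":[-1.5,0,-0.6]},
    {"xyz":[0.1,-8.2,-3.95],"rot":[-1.5,0,-0.6]},
  ],
)

```text
t: 12.5
tool_pos: [0.4702, -0.2225, 0.2206]
orientation: [2.25, 2.164, -0.027]
force: [0.3, 0.4, -0.1]
opening: 0.0075
```

```bash
python3 look.py 11 wrist scene; python3 - <<'E'
import cv2
t=cv2.imread("pics/scene11.png")
cv2.imwrite("pics/s11c.png",cv2.resize(t[100:260,120:320],None,fx=4,fy=3.7,interpolation=cv2.INTER_CUBIC))
E
```

```text
12.5 [ 0.4702 -0.2225  0.2206] [128.9 124.   -1.6] F [ 0.3  0.4 -0.1] M [ 0.01 -0.01  0.  ] op 0.0075 q [-0.53 -0.09  1.74 -0.02  1.48 -2.05]
phi 87.75637859324617 z [ 0.0011 -0.0264 -0.9997]
```

View pics/wrist11.png

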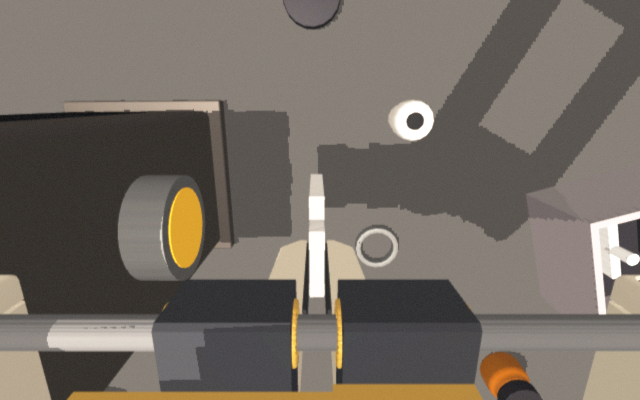

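View pics/s11c.png

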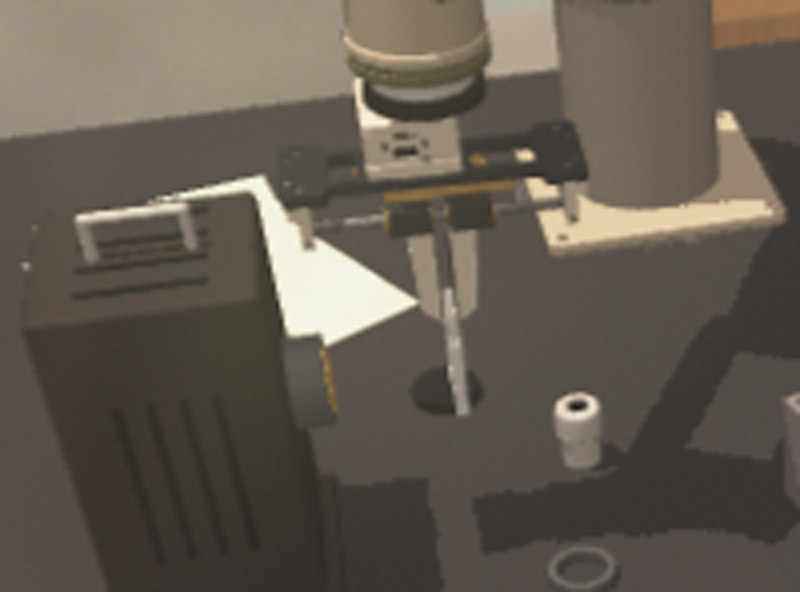

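```bash
python3 - <<'E'
from h import *
t=cv2.imread("pics/wrist11.png")
W=np.load('pics/wrist11.npy',allow_pickle=True).item()
s=4
b=cv2.resize(t[80:270,60:260],None,fx=s,fy=s*0.75,interpolation=cv2.INTER_CUBIC)
th=np.linspace(0,2*np.pi,181)
circ=np.c_[-95+0*th,34*np.cos(th),160+34*np.sin(th)]/1000
foot=np.array([(80,-80,0),(-80,-80,0),(-80,80,0)])/1000
def dr(v,col):
    for P in(circ,foot):
        q=proj(W,pose(v,P)); q=np.c_[(q[:,0]-60+.5)*s,(q[:,1]-80+.5)*s*.75]
        cv2.polylines(b,[np.round(q).astype(int).reshape(-1,1,2)],False,col,1)
yaw=np.radians(-92.3); win=np.array([.4673,-.3094])
c=win+.095*np.array([np.cos(yaw),np.sin(yaw)])
dr([*c,yaw],(0,255,0))
cv2.imwrite("pics/w11o.png",b)
E
```

```text
(no output)
```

View pics/w11o.png

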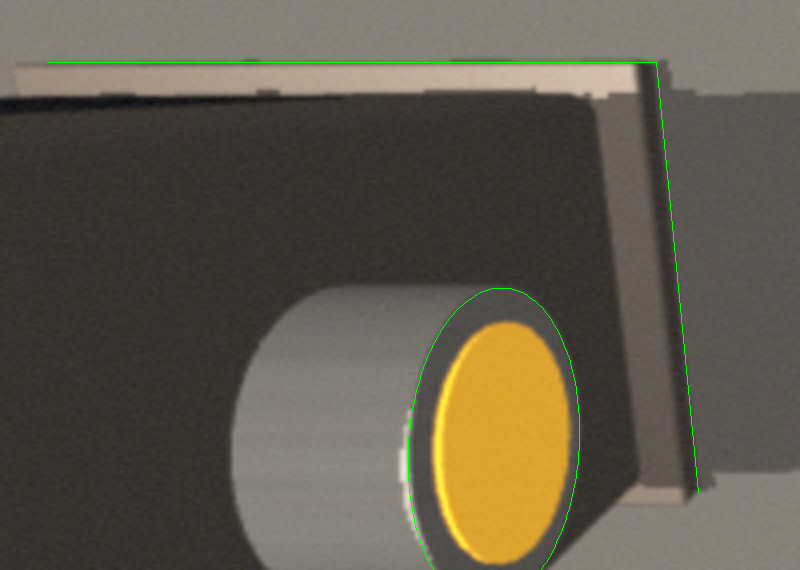

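Emit:
carry_out(
  steps=[
    {"xyz":[0,-0.5,-0.1],"rot":[0,0,0]},
    {"xyz":[0,-1,-0.1],"rot":[0,0,0]},
    {"xyz":[0,-1.4,-0.1],"rot":[0,0,0]},
    {"xyz":[0,-1.8,-0.1],"rot":[0,0,0]},
    {"xyz":[0,-2.1,-0.1],"rot":[0,0,0]},
    {"xyz":[0,-2.1,-0.1],"rot":[0,0,0]},
    {"xyz":[0,-2.1,-0.1],"rot":[0,0,0]},
  ],
)

```text
t: 13.3
tool_pos: [0.4696, -0.2438, 0.2185]
orientation: [2.251, 2.164, -0.028]
force: [-0.4, -0.2, -0.8]
opening: 0.0076
```

```bash
python3 look.py 12 wrist scene top; python3 - <<'E'
from h import *
t=cv2.imread("pics/scene12.png")
b=cv2.resize(t[100:260,120:320],None,fx=4,fy=3.7,interpolation=cv2.INTER_CUBIC)
S=calibration('scene')
for k,P in dict(ideal=[(.4699,-.2444,.16)],win=[(.4673,-.3094,.16)]).items():
    q=proj(S,P)[0]; print(k,q,((q[0]-120)*4,(q[1]-100)*3.7))
cv2.imwrite("pics/s12c.png",b)
t=cv2.imread("pics/top12.png")
cv2.imwrite("pics/t12c.png",cv2.resize(t[170:290,330:530],None,fx=4,fy=4,interpolation=cv2.INTER_CUBIC))
E
```

```text
13.3 [ 0.4696 -0.2438  0.2185] [129.  124.   -1.6] F [-0.4 -0.2 -0.8] M [ 0.05 -0.02 -0.  ] op 0.0076 q [-0.56 -0.06  1.72 -0.02  1.47 -2.09]
phi 87.74191469705626 z [-3.000e-04 -2.600e-02 -9.997e-01]
ideal [226.35881222 198.50600743] (np.float64(425.435248895388), np.float64(364.4722275000549))
win [201.95729329 202.06383448] (np.float64(327.8291731679699), np.float64(377.6361875680203))
```

View pics/s12c.png

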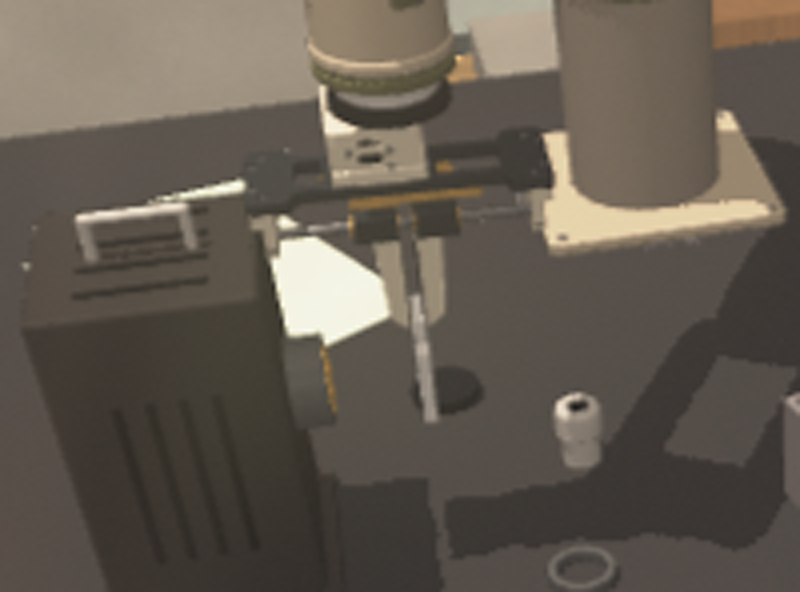

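View pics/t12c.png

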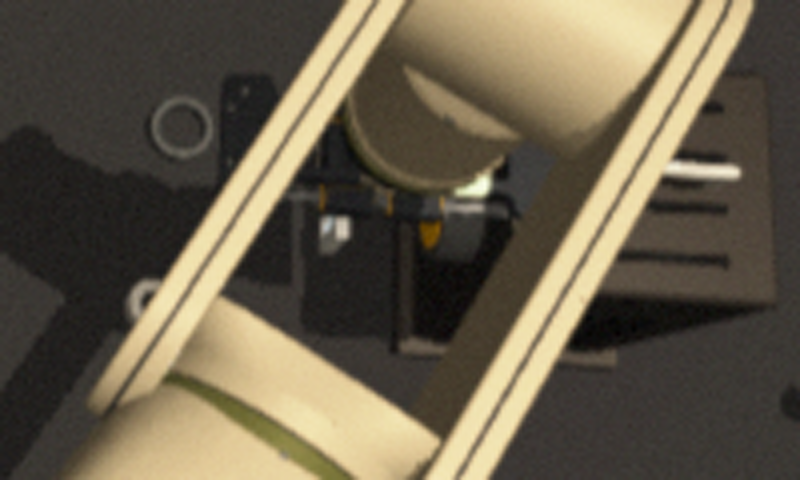

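View pics/wrist12.png

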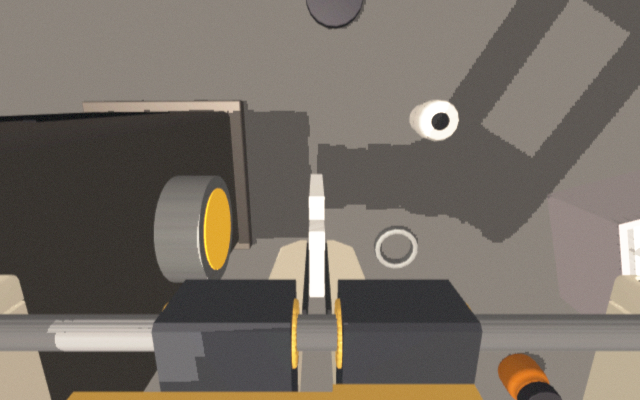

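```bash
python3 - <<'E'
from h import *
S=calibration('scene'); s=read_state(); print(s['tool_pos'],s['force'],s['dq'].round(4))
M=R.from_rotvec(s['orientation'])
b=cv2.imread("pics/scene12.png"); b=cv2.resize(b[140:230,190:270],None,fx=8,fy=6.5,interpolation=cv2.INTER_CUBIC)
# tool frame: plate y = tool x, pane 57.7 along tool z
for x in(-4,4):
  P=np.array([[x,-30,27.7],[x,30,27.7],[x,30,87.7],[x,-30,87.7],[x,-30,27.7]])/1000
  q=proj(S,M.apply(P)+s['tool_pos']); q=np.c_[(q[:,0]-190+.5)*8,(q[:,1]-140+.5)*6.5]
  cv2.polylines(b,[np.round(q).astype(int).reshape(-1,1,2)],False,(0,255,0),1)
print("pane",M.apply([0,0,.0577])+s['tool_pos'])
cv2.imwrite("pics/s12o.png",b)
E
```

```text
[ 0.46968484 -0.24356921  0.2185408 ] [-0.02315059  0.46755237 -0.49317678] [ 0.0021 -0.001   0.0011  0.0007  0.0008  0.0002]
pane [ 0.46967559 -0.2450748   0.16086044]
```

View pics/s12o.png

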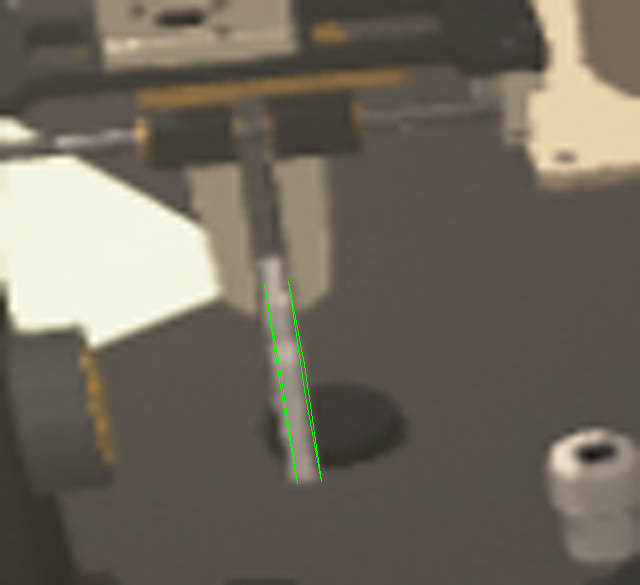

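```bash
python3 -c "
from plant import *
print(close_job()); print(read_state()['t'])"
```

```text
the job is handed in; nothing more can be done
None
the job is handed in; nothing more can be done
```

View pics/scene12.png

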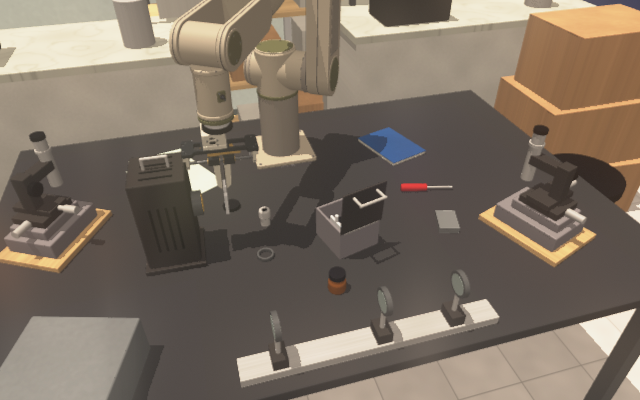

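I lifted the flap fully open and left it standing. Then I drew the tabbed filter plate out of its slot, and I handed in the job at about 13.4 s with the plate still held in front of the lamp window.

- **Pane position:** it is at about (0.470, -0.245, 0.161) m by arm pose. That puts it within about 1–2 mm of the window axis and about 6.4 cm in front of the window.
- **Pane angle:** its heading matches the lamp to within about 0.5°. I leaned the tool about 1.5° on purpose so the gripper's body cleared the top of the lamp housing. By calculation that gap was only a few millimetres.
- **Force and grip:** the last force reading was under 1 N, which indicates no contact with the lamp. I held the plate by only the top 9–10 mm of its tab, and its outline in the final picture matched the expected position to about half a pixel.
- **Rest of the scene:** the last scene picture, taken just before hand-in, shows the flap upright, the solid plate still in its slot and the other things on the bench where they were.
- **Disagreements:** different fits of the lamp's heading differed by about 1°, so I used the middle value, which lined up with the lamp's collar and foot in a close wrist picture. The first fit also missed the corners of the housing's top by about 2 pixels. While the flap was swinging up, the tool briefly read about 8 N, which fell again as the lift continued.

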